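Fit the notched blade to the gasket scraper

ROBOT

A 6-joint arm with a two-finger parallel gripper is mounted at the origin on the work surface. World frame = base frame: x ahead of the robot, y to its left, z up, the work surface at z = 0. Lengths are in mm, angles in rad, forces in N, time in s.
With the tool pointing down it reaches from about 275 to 1000 mm from the base axis. Payload 8.4 kg.
Tool frame: the origin (TCP) lies at the very end of the fingers, on their centre line; the grasp point (between the pads) lies r.hold_point_z behind it (r.hold_point_z is the distance from the TCP to the grasp point, in mm); x points along the fingers, z is the direction in which the jaws open and shut, and the axes are right-handed (so a half turn about x gives the same grasp; the last joint's range is limited). The gripper opens to 85 mm and grips with 20 to 120 N. Pads are 22 mm wide; open, the fingers measure 114 mm over their backs; the gripper's body (76 mm by 85 mm) begins 54 mm behind the grasp point. The pads swing forward as they close: fully open they stand 13 mm farther back than shut.
Start: joints at [-1.213, 0.353, 1.633, -0, 1.155, -0.002], TCP at [220.053, -584.982, 192.481] pointing down, gripper open.
Joint ranges: [-2.63, 2.63], [-0.92, 2.1], [0.06, 2.66], [-1.3, 4.44], [0, 2.69], [-3.02, 3.02]. Speed limits (rad/s): [2.22, 2.22, 2.79, 3.14, 3.14, 3.14].

INTERFACE

Orientations are given as [roll, pitch, yaw] about the fixed x, y, z axes, in that order (R = Rz(yaw) Ry(pitch) Rx(roll)).
In Python, from rig import r gives the robot as it stands.
- The arm moves only by the tool jog_arm, never from a script. Its argument "series" is a list of rows, each a list of 7 numbers: the turn, a rotation vector about the tool's x, y, z in degrees, then the shift along the tool's x, y, z in cm, then the opening, from 0 (shut) to 1 (fully open). In form: [[wx, wy, wz, tx, ty, tz, fingers], ...]. A call has 1 to 20 rows; each row shifts and turns the commanded pose from where the row before left it, along the tool's axes as they then stand; what a row does not reach is not made up. A row lasts 1/10 s, in which the tool goes at most 50 mm and 8.59 degrees, less where a joint would pass 70% of its speed; a pose out of reach is approached as far as the arm can. A call with a gripper value outside its range is refused whole. The fingers move at their own pace and stop on an object; "force" is the grip in N (left out, the last holds). Time passes only in rows, so rows that do not move let the fingers close. It gives the time, the measured TCP pose, the force and the opening at its end, in the units of the state.
- r.sense(): the state, without advancing time (a new reading comes with each control period).
- r.grab_frame(name): name is "side" or "top" or "wrist"; returns (picture, depth): 400x640x3 uint8, red, green, blue; 400x640 float32, mm along the optical axis (not along the pixel's ray), 0 where there is no reading.
- r.get_calibration(name): a dict with "mtx" (3x3 intrinsics, pixels), "position" and "rotation" of the camera in the world; the wrist camera has in their place "mount" (4x4, takes a point from camera to tool coordinates, whose origin is the TCP and whose axes are the tool frame's). Camera axes: x right, y down, z forward; pixel columns grow to the right and rows downward; lengths in mm; the calibration is good to about 2 mm. A picture is of the moment at which its call begins: read the wrist's pose just before it. get_calibration takes no time and is no camera call.
- r.sign_off(): hands the job in, once; it reports no verdict.
The state is a dict: "clock": time; "qpos": joint angles; "qvel": joint speeds; "joint_efforts": joint torques, N m; "eef_pos": TCP position; "tcp_rot": TCP orientation; "contact_force": force on the tool from outside, world axes, zero at the start; "wrist_torque": the same for the moment, N m; "opening": opening from 0.0 (shut) to 1.0 (fully open).
Only numpy, scipy, OpenCV 4.12 (cv2) and the standard library are available. Lean on these libraries where they do the work, as an engineer would, in place of code of your own. Each camera call takes 0.05 s, during which the arm holds its last target.

TASK

Fit the notched blade to the gasket scraper: pick it off its wooden block and lay it flat on the scraper's grey bed with the notch over the locating pin, in line with the scraper and its cutting edge pointing away from the handle. Lay it down rather than dropping it, let go, and leave the other blade, which has no notch, where it is.

Things in the scene. Friction and masses are not known exactly. Their poses are not given: they have to be found in the camera images.
- blade: Notched steel scraper blade 140 x 50 x 5 mm (x, y, z), 0.2 kg. Origin: middle of its underside, 3 mm behind its centre of mass. +x to the cutting edge (last 15 mm, 2.5 mm thick). Tail (-x) has an open-ended notch right through, 26 mm wide, x = -70 to -40 mm. It lies level, along a fixed wooden block 90 x 30, 36 mm high, its long sides overhanging freely about 10 mm: grip across the 50 mm.
- notch (a point): The middle of the blade's notch, at the underside: 55 mm from the blade's origin towards its tail (-x). Axes as the blade's.
- holder: Gasket scraper, fixed. Origin on the bench under its pin's axis, z up, +x from handle to working end. Grey level bed 32 mm wide (a blade overhangs both sides), x = -30 to +100 mm, top at z = 36 mm. Dark round pin 8 mm across, up to z = 46 mm. Neck and black handle, x = -30 to -155 mm, below z = 33 mm. With the notch centred, the blade's origin is at x = 55, y = 0, z = 36 mm.
- plain_blade: The other blade, to be left alone: same size and steel, but with a plain, square tail and no notch. Origin: middle of its underside; +x to its cutting edge. It lies on a wooden block like the first.
Not all that is in view belongs to the job. Leave any green or red look-alike of the blade alone.

How it is judged (in metres and radians):
At the end, for the whole second after the job is handed in: The notched blade lies flat (within 3 degrees, underside within 3 mm of the bed's top) and at rest on the scraper's bed, the middle of its notch within 15 mm of the pin's axis, along the scraper within 15 degrees, cutting edge away from the handle; the other blade is within 30 mm of where it was (horizontal distance between notch and holder below 0.015 m and angle between the x axis of blade and the x axis of holder, either way round below 0.26 rad and x of blade in the frame of holder above 0.03 m and z of blade in the frame of holder between 0.033 and 0.039 m and angle between blade's own z axis and vertical below 0.06 rad and linear speed of blade below 0.02 m/s and distance of plain_blade from where it was at the start of the episode below 0.03 m); the robot touches nothing.
It fails at once if the other blade is moved by more than 30 mm (distance of plain_blade from where it was at the start of the episode above 0.03 m).
It fails at once if the blade is dropped: it is free of the fingers over the scraper while more than 30 mm above the bed (contact force between the fingers and blade below 0.05 N and z of blade in the frame of holder above 0.066 m and horizontal distance between notch and holder below 0.1 m).
It also fails if it takes over 35 s, if anything falls off the work surface, if the arm or the gripper's body presses on something with over 40 N, if the wrist force passes 120 N, or if a joint passes its speed limit or range.

## Working session

There is one attempt and no reset: what is moved stays moved. The work goes in short steps, Python scripts to look and compute and a tool call to move; the robot and the scene stay as the last step left them, time stands still between calls to the robot, and variables do not carry over. Pictures are saved under pics/ and viewed, and the job is handed in when it is done.

Besides the shell and the picture viewer there is one more tool, called after "Request:" in YAML: its name, and indented under it one key for each argument. jog_arm: Moves the arm, as the interface text tells. Its arguments: {"type":"object","properties":{"series":{"type":"array"},"force":{"type":"number"}},"required":["series"]}

```bash
mkdir -p pics; ls
python3 - <<'E'
from rig import r
import cv2,numpy as np
print(r.sense(), r.hold_point_z)
for n in ["top","side"]:
    p,d=r.grab_frame(n); cv2.imwrite(f"pics/{n}0.png",p[:,:,::-1]); np.save(f"pics/{n}0.npy",d)
    c=r.get_calibration(n); print(c)
E
```

```text
pics
{'clock': 0.0, 'qpos': array([-1.21342229e+00,  3.53627163e-01,  1.63414406e+00, -1.28671668e-05,
        1.15518158e+00, -2.38201259e-03]), 'qvel': array([-9.34701133e-05, -5.80874866e-05, -6.87592956e-04, -9.11556425e-04,
        1.96111337e-03,  1.73289014e-03]), 'joint_efforts': array([-6.85879131e-04, -6.05250335e+01, -3.42065406e+01, -1.09590437e-04,
        9.14760225e-03,  9.08845266e-06]), 'eef_pos': array([ 219.85056948, -584.49289006,  191.77056672]), 'tcp_rot': array([-3.13532538,  1.56943612,  1.93682485]), 'contact_force': array([ 0.20918262, -0.21307589, -1.12638041]), 'wrist_torque': array([-0.00424632, -0.02475296, -0.04454903]), 'opening': 1.0000745284042323} 18.700000000000003
{'mtx': array([[420.32465326,   0.        , 314.43390238],
       [  0.        , 420.32465326, 203.8598161 ],
       [  0.        ,   0.        ,   1.        ]]), 'position': array([347.17444413,  24.93152174, 865.66601596]), 'rotation': array([-2.99485531, -0.004991  , -1.56265399])}
{'mtx': array([[510.65631267,   0.        , 322.32143722],
       [  0.        , 510.65631267, 195.3743833 ],
       [  0.        ,   0.        ,   1.        ]]), 'position': array([ 390.88883457, -595.0389131 ,  682.3376286 ]), 'rotation': array([-2.35697459,  0.01363806, -0.15264939])}
```

View pics/top0.png

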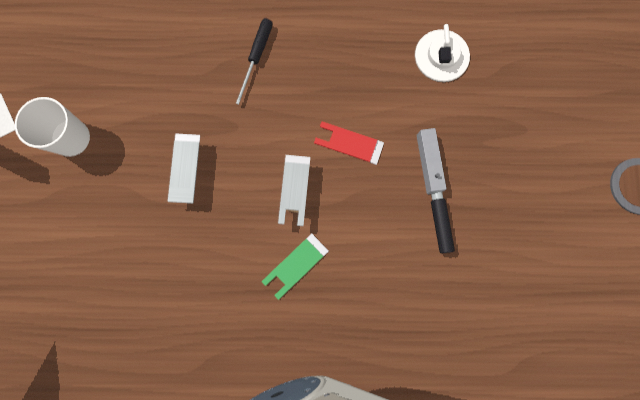

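View pics/side0.png

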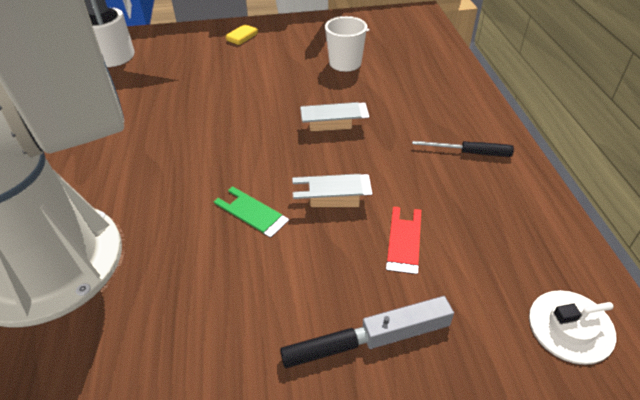

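The top view shows the notched blade at about (295,190), with its bright cutting edge up at (297,159) and its notch down at (291,215). The plain blade is at (184,168). The scraper's pin is near (438,176), its bed end near (427,131), and its handle points down. I'll enlarge both areas next.

```bash
cat > h.py <<'E'
import numpy as np,cv2
from scipy.spatial.transform import Rotation as R
def rot(e): return R.from_euler('xyz',e).as_matrix()
def planehit(c,uv,z,T=None):
    K=c["mtx"]
    if T is None: Rm,p=rot(c["rotation"]),np.array(c["position"])
    else: Rm,p=T[:3,:3],T[:3,3]
    d=Rm@np.linalg.solve(K,[uv[0],uv[1],1]); return p+d*(z-p[2])/d[2]
def deproj(c,uv,dep,T=None):
    K=c["mtx"]
    if T is None: Rm,p=rot(c["rotation"]),np.array(c["position"])
    else: Rm,p=T[:3,:3],T[:3,3]
    return p+Rm@(np.linalg.solve(K,[uv[0],uv[1],1])*dep)
E
python3 - <<'E'
import cv2,numpy as np
p=cv2.imread("pics/top0.png"); 
a=cv2.resize(p[145:235,260:330],None,fx=6,fy=6,interpolation=cv2.INTER_CUBIC)
b=cv2.resize(p[120:210,400:460],None,fx=6,fy=6,interpolation=cv2.INTER_CUBIC)
cv2.imwrite("pics/crop.png",np.hstack([a,b]))
E
```

```text
(no output)
```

View pics/crop.png

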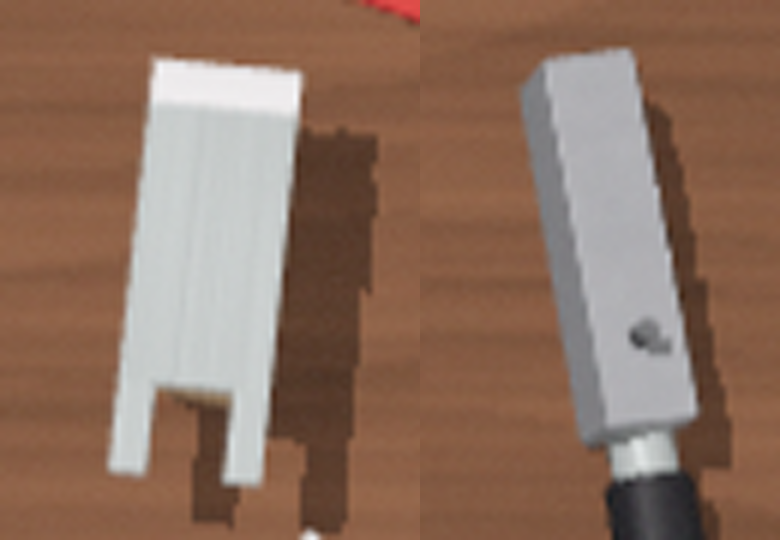

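```bash
cat >> h.py <<'E'
def px(x,y,ox,oy,f=6): return ((x+.5)/f-.5+ox,(y+.5)/f-.5+oy)
E
python3 - <<'E'
from h import *
from rig import r
c=r.get_calibration("top"); D=np.load("pics/top0.npy")
A=[px(*q,260,145) for q in [(153,60),(302,72),(262,485),(108,472)]]
B=[px(x-420,y,400,120) for x,y in [(545,62),(632,48),(697,415),(605,437)]]
P=px(643-420,333,400,120)
# heights from depth
for n,uv in [("blade",(295,185)),("bed",(431,150)),("wood",(295,120)),("plain",(184,168))]:
    print(n,deproj(c,uv,D[uv[1],uv[0]]).round(1))
W=np.array([planehit(c,q,41) for q in A]);print(W.round(1)); print("sides",np.linalg.norm(np.roll(W,-1,0)-W,axis=1).round(1))
ctr=W.mean(0);d=(W[0]+W[1]-W[2]-W[3]);print("blade ctr",ctr,"yaw",np.arctan2(d[1],d[0]))
V=np.array([planehit(c,q,36) for q in B]);print(V.round(1)); print("sides",np.linalg.norm(np.roll(V,-1,0)-V,axis=1).round(1))
d=(V[0]+V[1]-V[2]-V[3]);y=np.arctan2(d[1],d[0]);u=np.array([np.cos(y),np.sin(y),0])
print("bed ctr",V.mean(0),"yaw",y,"pin from bed",V.mean(0)-35*u,"pin seen",planehit(c,P,46))
E
```

```text
blade [507.1  61.   39.3]
bed [ 582.5 -214.4   37.2]
wood [656.9  64.9  -1. ]
plain [538.9 283.3  43.3]
[[569.1  81.8  41. ]
 [565.4  31.7  41. ]
 [426.   43.5  41. ]
 [429.9  94.1  41. ]]
sides [ 50.3 139.9  50.7 139.7]
blade ctr [497.57720294  62.7662876   41.        ] yaw -0.08585586462677997
[[ 625.1 -194.4   36. ]
 [ 630.3 -224.3   36. ]
 [ 502.9 -241.8   36. ]
 [ 495.1 -210.7   36. ]]
sides [ 30.4 128.7  32.  131. ]
bed ctr [ 563.34781282 -217.79028154   36.        ] yaw 0.13061968435122145 pin from bed [ 528.64596483 -222.3489816    36.        ] pin seen [ 528.53111239 -221.64079191   46.        ]
```

Blade sides measure 50 × 140 mm and the bed 31 × 130 mm, both matching the given sizes. The pin fits agree within 1 mm. Next I'll plan the approach in tool axes.

```bash
cat >> h.py <<'E'
def goal(r,tgt,yaw):
    "yaw: blade x heading; tool x down, z across blade"
    s=r.sense(); M=rot(s["tcp_rot"]); p=np.array(s["eef_pos"])
    best=None
    for sg in (1,-1):
        z=sg*np.array([-np.sin(yaw),np.cos(yaw),0]); x=np.array([0,0,-1.]); G=np.c_[x,np.cross(z,x),z]
        rv=np.degrees(R.from_matrix(M.T@G).as_rotvec())
        print("clock %.2f sg %d rotvec(tool,deg)"%(s["clock"],sg),rv.round(2),"| shift cm, in frame after turn",(G.T@(np.array(tgt)-p)/10).round(3),"now-frame",(M.T@(np.array(tgt)-p)/10).round(3))
    print("tcp",p.round(1),"q",np.round(s["qpos"],2),"F",np.round(s["contact_force"],1),"open",round(s["opening"],3))
E
python3 - <<'E'
from h import *
from rig import r
print(rot(r.sense()["tcp_rot"]).round(3))
goal(r,[500.6,62.5,130],-0.086)
E
```

```text
[[-0.     0.936  0.352]
 [ 0.001  0.352 -0.936]
 [-1.    -0.    -0.001]]
clock 0.10 sg 1 rotvec(tool,deg) [-1.5446e+02 -2.0000e-02 -1.0000e-01] | shift cm, in frame after turn [  6.183 -22.41   66.878] now-frame [  6.244  49.056 -50.671]
clock 0.10 sg -1 rotvec(tool,deg) [ 2.554e+01 -7.000e-02  2.000e-02] | shift cm, in frame after turn [  6.183  22.41  -66.878] now-frame [  6.244  49.056 -50.671]
tcp [ 219.9 -584.6  191.8] q [-1.21  0.35  1.63 -0.    1.16 -0.  ] F [ 0.3 -0.7 -0.5] open 1.002
```

Request:
jog_arm:
  series:
    - [6.4,0,0,0,0,0,1]
    - [6.4,0,0,0,0,0,1]
    - [6.4,0,0,0,0,0,1]
    - [6.3,0,0,0,0,0,1]
    - [0,0,0,0,1.25,-3.75,1]
    - [0,0,0,0,1.25,-3.75,1]
    - [0,0,0,0,1.25,-3.75,1]
    - [0,0,0,0,1.25,-3.75,1]
    - [0,0,0,0,1.25,-3.75,1]
    - [0,0,0,0,1.25,-3.75,1]
    - [0,0,0,0,1.25,-3.75,1]
    - [0,0,0,0,1.25,-3.75,1]
    - [0,0,0,0,1.25,-3.75,1]
    - [0,0,0,0,1.25,-3.75,1]
    - [0,0,0,0,1.25,-3.75,1]
    - [0,0,0,0,1.25,-3.75,1]
    - [0,0,0,0,1.25,-3.75,1]
    - [0,0,0,0,1.25,-3.75,1]
    - [0,0,0,0,1.25,-3.75,1]
    - [0,0,0,0,1.25,-3.75,1]

```text
clock: 2.1
eef_pos: [470.6, -2.6, 192.4]
tcp_rot: [-0.96, 1.571, -2.616]
contact_force: [0.3, -1.9, -0.7]
opening: 1.001
```

Run:
```python
from h import *
from rig import r
goal(r,[500.6,62.5,130],-0.086)
```

```text
clock 2.10 sg 1 rotvec(tool,deg) [-1.7995e+02 -1.0000e-02  1.0000e-02] | shift cm, in frame after turn [ 6.24  -2.428  6.739] now-frame [ 6.239  2.435 -6.737]
clock 2.10 sg -1 rotvec(tool,deg) [0.05 0.01 0.01] | shift cm, in frame after turn [ 6.24   2.428 -6.739] now-frame [ 6.239  2.435 -6.737]
tcp [470.6  -2.6 192.4] q [-0.01  0.11  1.95 -0.    1.08  1.65] F [ 0.3 -1.9 -0.7] open 1.001
```

Request:
jog_arm:
  series:
    - [0,0,0,0,1.2,-3,1]
    - [0,0,0,2,1.2,-3,1]
    - [0,0,0,2,0,0,1]
    - [0,0,0,0,0,0,1]

```text
clock: 2.5
eef_pos: [497.4, 54.1, 150.0]
tcp_rot: [-1.375, 1.566, -3.029]
contact_force: [0.1, -0.1, -0.8]
opening: 1.002
```

Run:
```python
from h import *
from rig import r
goal(r,[500.6,62.5,24],-0.086)
s=r.sense();T=np.eye(4);T[:3,:3]=rot(s["tcp_rot"]);T[:3,3]=s["eef_pos"]
p,d=r.grab_frame("wrist"); c=r.get_calibration("wrist"); np.savez("pics/w1.npz",d=d,T=T@np.array(c["mount"])); cv2.imwrite("pics/w1.png",p[:,:,::-1])
p,d=r.grab_frame("top"); cv2.imwrite("pics/top1.png",p[:,:,::-1])
```

```text
clock 2.50 sg 1 rotvec(tool,deg) [-1.7986e+02 -4.5000e-01  9.0000e-02] | shift cm, in frame after turn [12.598 -0.243  0.861] now-frame [12.596  0.308 -0.873]
clock 2.50 sg -1 rotvec(tool,deg) [0.14 0.06 0.28] | shift cm, in frame after turn [12.598  0.243 -0.861] now-frame [12.596  0.308 -0.873]
tcp [497.4  54.1 150. ] q [ 0.11  0.21  1.93 -0.    1.    1.76] F [ 0.1 -0.1 -0.8] open 1.002
```

View pics/w1.png

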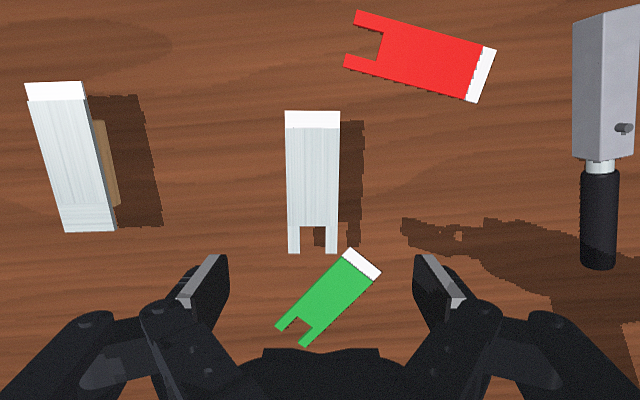

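The wrist view shows the notched blade upright in the picture, with corners near (285,111), (340,111), (337,254) and (288,254). The scraper's pin is at about (707,128) in full-width terms, right at the edge of the view. I'll cross-check the blade pose from this picture.

Run:
```python
from h import *
from rig import r
c=r.get_calibration("wrist"); T=np.load("pics/w1.npz")["T"]
W=np.array([planehit(c,q,41,T) for q in [(285,111),(340,111),(337,254),(288,254)]]);print(W.round(1),np.linalg.norm(np.roll(W,-1,0)-W,axis=1).round(1))
d=(W[0]+W[1]-W[2]-W[3]);print(W.mean(0),np.arctan2(d[1],d[0]))
print("pin",planehit(c,(702,127),46,T) )
goal(r,[500.6,62.5,24],-0.086)
```

```text
[[570.1  81.3  41. ]
 [566.   32.4  41. ]
 [426.2  44.7  41. ]
 [430.4  94.6  41. ]] [ 49.1 140.4  50.1 140.4]
[498.16927698  63.23613614  41.        ] -0.09114950292893767
pin [ 525.41366556 -287.75379894   46.        ]
clock 2.60 sg 1 rotvec(tool,deg) [-1.7995e+02 -1.4000e-01  4.0000e-02] | shift cm, in frame after turn [12.835 -0.096  0.93 ] now-frame [12.834  0.116 -0.935]
clock 2.60 sg -1 rotvec(tool,deg) [0.05 0.02 0.09] | shift cm, in frame after turn [12.835  0.096 -0.93 ] now-frame [12.834  0.116 -0.935]
tcp [498.8  53.3 152.3] q [ 0.1   0.21  1.93 -0.    1.    1.76] F [-0.1 -0.3  0.5] open 1.002
```

(The pin reading there is invalid: a column of 707 lies outside the 640-pixel picture, so I misread it and I'm ignoring it. The blade pose agrees with the top view within 1 mm.) Now I'll align and descend.

Request:
jog_arm:
  series:
    - [0,0,0,0,0.1,-0.95,1]
    - [0,0,0,2.5,0,0,1]
    - [0,0,0,2.5,0,0,1]
    - [0,0,0,2.5,0,0,1]
    - [0,0,0,2,0,0,1]
    - [0,0,0,1.5,0,0,1]
    - [0,0,0,1.2,0,0,1]
    - [0,0,0,1,0,0,1]
    - [0,0,0,0,0,0,1]
    - [0,0,0,0,0,0,1]

```text
clock: 3.6
eef_pos: [501.6, 62.9, 20.9]
tcp_rot: [1.878, 1.57, 0.222]
contact_force: [0.1, 0.2, 0.1]
opening: 1.003
```

Run:
```python
from h import *
from rig import r
goal(r,[500.6,62.8,20],-0.088)
p,d=r.grab_frame("wrist"); cv2.imwrite("pics/w2.png",p[:,:,::-1])
```

```text
clock 3.60 sg 1 rotvec(tool,deg) [-1.7986e+02  4.0000e-02 -1.0000e-02] | shift cm, in frame after turn [ 0.091  0.102 -0.024] now-frame [ 0.091 -0.102  0.024]
clock 3.60 sg -1 rotvec(tool,deg) [ 0.14 -0.01 -0.03] | shift cm, in frame after turn [ 0.091 -0.102  0.024] now-frame [ 0.091 -0.102  0.024]
tcp [501.6  62.9  20.9] q [0.12 0.41 2.02 0.   0.71 1.78] F [0.1 0.2 0.1] open 1.003
```

View pics/w2.png

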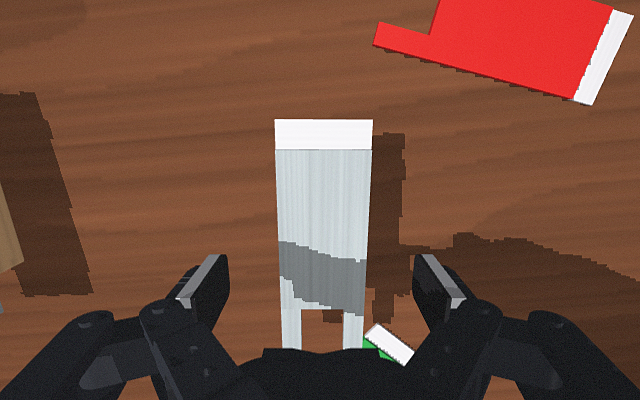

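The wrist view shows the blade centred between the open pads, which are at about columns 215 and 430. Closing at 60 N.

Request:
jog_arm:
  series:
    - [0,0,0,0,0,0,0.5]
    - [0,0,0,0,0,0,0]
    - [0,0,0,0,0,0,0]
    - [0,0,0,0,0,0,0]
    - [0,0,0,0,0,0,0]
    - [0,0,0,0,0,0,0]
    - [0,0,0,0,0,0,0]
    - [0,0,0,0,0,0,0]
  force: 60

```text
clock: 4.45
eef_pos: [501.2, 62.9, 20.4]
tcp_rot: [-1.361, 1.571, -3.017]
contact_force: [-0.2, -0.8, 0.7]
opening: 0.003
```

Run:
```python
from h import *
from rig import r
goal(r,[500.6,62.8,20],-0.088)
p,d=r.grab_frame("wrist"); cv2.imwrite("pics/w3.png",p[:,:,::-1])
```

```text
clock 4.45 sg 1 rotvec(tool,deg) [-1.7984e+02 -1.0000e-02  0.0000e+00] | shift cm, in frame after turn [ 0.044  0.058 -0.016] now-frame [ 0.044 -0.058  0.016]
clock 4.45 sg -1 rotvec(tool,deg) [0.16 0.   0.01] | shift cm, in frame after turn [ 0.044 -0.058  0.016] now-frame [ 0.044 -0.058  0.016]
tcp [501.2  62.9  20.4] q [ 0.12  0.41  2.02 -0.    0.71  1.78] F [-0.2 -0.8  0.7] open 0.003
```

View pics/w3.png

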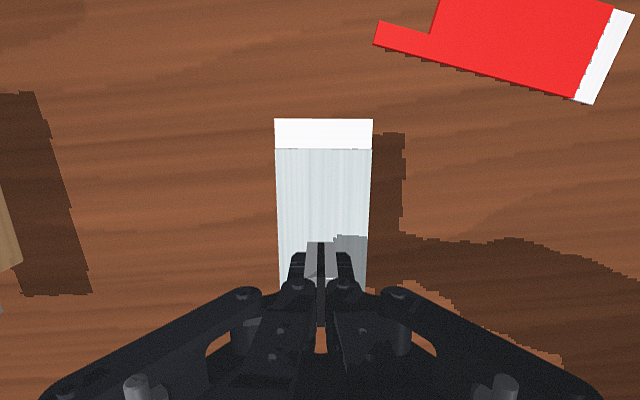

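The fingers shut fully (opening 0.003) and the blade did not move, so they closed on nothing. I need to see what happened before moving again.

Run:
```python
from h import *
from rig import r
s=r.sense();T=np.eye(4);T[:3,:3]=rot(s["tcp_rot"]);T[:3,3]=s["eef_pos"]
c=r.get_calibration("wrist");print(c["mount"].round(2))
p,d=r.grab_frame("wrist"); TT=T@c["mount"]
for uv in [(320,130),(320,200),(150,100),(320,246),(310,265)]: print(uv,d[uv[1],uv[0]],deproj(c,uv,d[uv[1],uv[0]],TT).round(1))
q=np.linalg.inv(c["mount"])@[0,0,0,1]; u=c["mtx"]@q[:3]; print("TCP px",u[:2]/u[2])
p,d=r.grab_frame("side"); cv2.imwrite("pics/side2.png",p[:,:,::-1])
cv2.imwrite("pics/side2c.png",cv2.resize(p[100:260,230:430,::-1],None,fx=3.5,fy=3.5,interpolation=cv2.INTER_CUBIC))
```

```text
[[   0.     -0.28    0.96 -181.21]
 [  -0.     -0.96   -0.28   71.56]
 [   1.     -0.     -0.     -1.5 ]
 [   0.      0.      0.      1.  ]]
(320, 130) 158.62125 [562.9  59.4  39.2]
(320, 200) 166.77283 [526.6  62.6  41.4]
(150, 100) 192.5108 [587.5 162.8  -0.7]
(320, 246) 145.4443 [512.   63.8  68. ]
(310, 265) 126.64598 [512.8  67.7  87.4]
TCP px [323.00281671 229.78491437]
```

View pics/side2c.png

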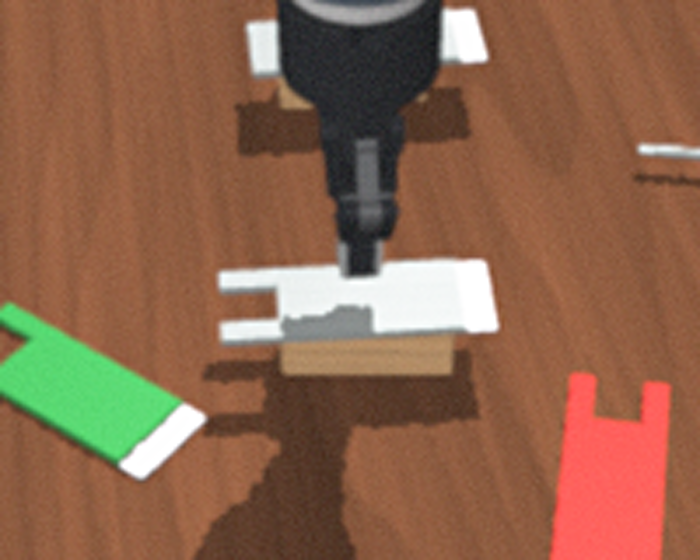

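Run:
```python
from h import *
from rig import r
c=r.get_calibration("wrist")
p,d=r.grab_frame("wrist")
print(r.sense()["eef_pos"])
for v in range(238,300,4):
    print(v,[ (deproj(c,(u,v),d[v,u],c["mount"])).round(0).astype(int).tolist() for u in (295,305,315,330,345)])
c2=r.get_calibration("side"); p,d2=r.grab_frame("side")
for v in range(160,190,3): print(v,[deproj(c2,(u,v),d2[v,u]).round(0).astype(int).tolist() for u in (329,332,336)])
cv2.imwrite("pics/w3c.png",cv2.resize(cv2.imread("pics/w3.png")[220:340,240:400],None,fx=5,fy=5))
```

```text
[501.24217625  62.92508978  20.47678646]
238 [[-22, 4, -16], [-20, 3, -10], [-20, 3, -5], [-22, 4, 4], [-20, 3, 12]]
242 [[-21, 1, -16], [-20, 1, -10], [-42, 10, -4], [-43, 11, 3], [-20, 1, 12]]
246 [[-21, -1, -16], [-21, -1, -10], [-48, 11, -4], [-48, 11, 3], [-20, -2, 12]]
250 [[-19, -5, -16], [-20, -4, -10], [-51, 10, -4], [-52, 11, 3], [-21, -4, 12]]
254 [[-47, 7, -14], [-48, 7, -9], [-56, 11, -4], [-57, 11, 3], [-48, 7, 10]]
258 [[-52, 7, -13], [-52, 7, -9], [-59, 10, -4], [-60, 11, 3], [-53, 7, 10]]
262 [[-56, 7, -13], [-64, 11, -8], [-63, 11, -4], [-64, 11, 2], [-56, 7, 9]]
266 [[-58, 6, -13], [-66, 10, -8], [-67, 11, -4], [-67, 11, 2], [-59, 7, 9]]
270 [[-62, 6, -12], [-70, 10, -8], [-70, 11, -4], [-70, 11, 2], [-63, 7, 9]]
274 [[-66, 7, -12], [-72, 10, -8], [-73, 11, -4], [-73, 10, 2], [-66, 7, 9]]
278 [[-77, 11, -11], [-78, 12, -7], [-77, 11, -4], [-76, 11, 2], [-79, 12, 7]]
282 [[-83, 13, -11], [-83, 13, -7], [-76, 9, -4], [-81, 12, 2], [-83, 13, 7]]
286 [[-86, 13, -10], [-84, 12, -7], [-77, 7, -4], [-83, 12, 2], [-86, 13, 7]]
290 [[-85, 11, -10], [-86, 11, -7], [-78, 7, -4], [-85, 11, 2], [-86, 12, 7]]
294 [[-88, 12, -10], [-88, 11, -7], [-83, 8, -4], [-88, 11, 2], [-88, 11, 7]]
298 [[-92, 12, -10], [-91, 12, -7], [-84, 7, -4], [-91, 11, 2], [-92, 12, 7]]
160 [[487, 6, 152], [491, 4, 153], [498, 4, 152]]
163 [[486, 3, 148], [491, 2, 148], [497, 2, 147]]
166 [[488, 13, 132], [493, 16, 129], [500, 17, 128]]
169 [[491, 33, 108], [499, 53, 89], [506, 51, 89]]
172 [[494, 53, 83], [499, 51, 83], [506, 49, 84]]
175 [[494, 53, 76], [499, 52, 75], [506, 50, 77]]
178 [[494, 56, 65], [499, 51, 69], [506, 49, 70]]
181 [[497, 74, 40], [502, 72, 42], [510, 70, 43]]
184 [[496, 63, 44], [501, 64, 42], [509, 65, 40]]
187 [[495, 58, 41], [500, 55, 43], [507, 56, 41]]
```

View pics/w3c.png

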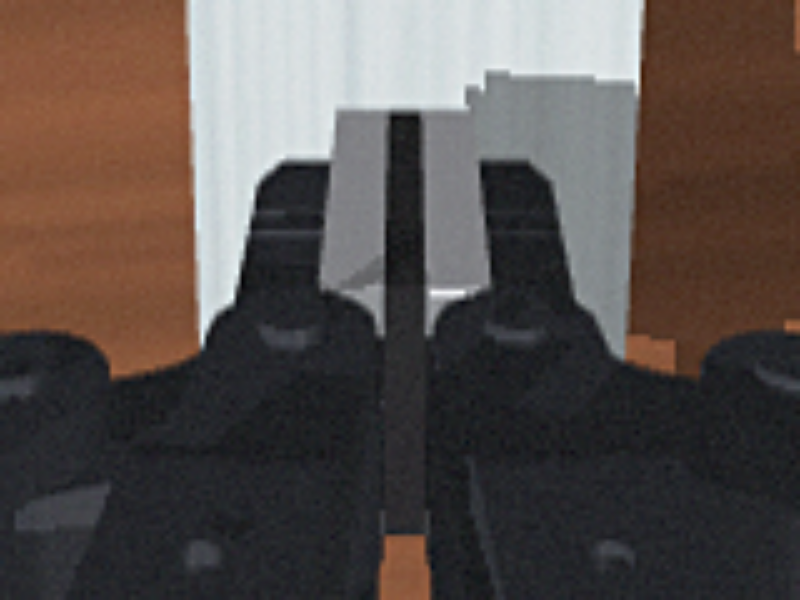

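Both cameras put the shut fingertips about 43 mm behind the reported TCP, at about z 64 mm in the side view. That contradicts the stated TCP definition, so the fingers simply closed in the air above the blade. I'll reopen and measure the real tip position.

Request:
jog_arm:
  series:
    - [0,0,0,0,0,0,0.75]
    - [0,0,0,0,0,0,0.75]
    - [0,0,0,0,0,0,0.75]
    - [0,0,0,0,0,0,0.75]
    - [0,0,0,0,0,0,0.75]
    - [0,0,0,0,0,0,0.75]

```text
clock: 5.3
eef_pos: [501.3, 62.9, 20.5]
tcp_rot: [1.701, 1.571, 0.045]
contact_force: [0.9, -0.9, 0.0]
opening: 0.748
```

Run:
```python
from h import *
from rig import r
c=r.get_calibration("wrist")
goal(r,[500.6,62.8,20],-0.088)
p,d=r.grab_frame("wrist"); cv2.imwrite("pics/w4.png",p[:,:,::-1])
vv,uu=np.mgrid[0:400,0:640]
P=np.stack([(uu-c["mtx"][0,2])/c["mtx"][0,0],(vv-c["mtx"][1,2])/c["mtx"][1,1],np.ones_like(d)],-1)*d[...,None]
Q=P@c["mount"][:3,:3].T+c["mount"][:3,3]
m=(d>0)&(Q[...,0]<-28)&(np.abs(Q[...,1])<15)
for sgn in (1,-1):
    mm=m&(Q[...,2]*sgn>15); q=Q[mm]; t=q[q[:,0]>np.percentile(q[:,0],0)]; i=np.argsort(-q[:,0])[:400:40]; print(q[i].round(0))
```

```text
clock 5.30 sg 1 rotvec(tool,deg) [-1.7984e+02  1.0000e-02 -0.0000e+00] | shift cm, in frame after turn [ 0.052  0.069 -0.018] now-frame [ 0.052 -0.069  0.018]
clock 5.30 sg -1 rotvec(tool,deg) [ 0.16 -0.   -0.01] | shift cm, in frame after turn [ 0.052 -0.069  0.018] now-frame [ 0.052 -0.069  0.018]
tcp [501.3  62.9  20.5] q [ 0.12  0.41  2.02 -0.    0.71  1.78] F [ 0.9 -0.9  0. ] open 0.748
[[-44.   4.  31.]
 [-47.   9.  31.]
 [-49.  11.  31.]
 [-50. -11.  30.]
 [-51.   4.  31.]
 [-52.  11.  33.]
 [-53.  -9.  31.]
 [-54.  11.  33.]
 [-55.  10.  31.]
 [-55.   7.  40.]]
[[-44.   3. -34.]
 [-47.  -7. -34.]
 [-49.  11. -35.]
 [-50.   0. -34.]
 [-51.   2. -34.]
 [-52.  11. -39.]
 [-53.  11. -38.]
 [-54.  11. -39.]
 [-55.  11. -35.]
 [-56.  -2. -34.]]
```

View pics/w4.png

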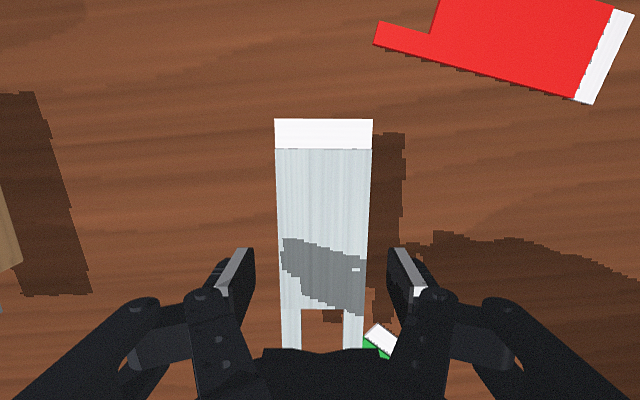

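Open to 0.75, the tips are at tool x ≈ -44 mm and ±32 mm across, clear of the blade's ±25 mm. To put the tips at z ≈ 22 mm, 14 mm under the blade, I descend 42 mm more in two stages, watching the force.

Request:
jog_arm:
  series:
    - [0,0,0,0.8,0,0,0.75]
    - [0,0,0,0.8,0,0,0.75]
    - [0,0,0,0.8,0,0,0.75]
    - [0,0,0,0,0,0,0.75]

```text
clock: 5.75
eef_pos: [500.1, 62.8, -5.0]
tcp_rot: [-1.37, 1.568, -3.026]
contact_force: [-0.2, 0.4, -0.5]
opening: 0.749
```

Request:
jog_arm:
  series:
    - [0,0,0,0.6,0,0,0.75]
    - [0,0,0,0.6,0,0,0.75]
    - [0,0,0,0.6,0,0,0.75]
    - [0,0,0,0,0,0,0.75]
    - [0,0,0,0,0,0,0.75]

```text
clock: 6.25
eef_pos: [501.1, 62.9, -21.7]
tcp_rot: [-1.438, 1.57, -3.094]
contact_force: [-0.3, 0.4, -0.1]
opening: 0.749
```

Run:
```python
from h import *
from rig import r
goal(r,[501,62.8,-22],-0.088)
p,d=r.grab_frame("wrist"); cv2.imwrite("pics/w5.png",p[:,:,::-1])
p,d=r.grab_frame("side")
cv2.imwrite("pics/side5c.png",cv2.resize(p[100:260,230:430,::-1],None,fx=3.5,fy=3.5,interpolation=cv2.INTER_CUBIC))
```

```text
clock 6.25 sg 1 rotvec(tool,deg) [-1.7984e+02 -4.0000e-02  1.0000e-02] | shift cm, in frame after turn [ 0.03   0.009 -0.012] now-frame [ 0.03  -0.009  0.012]
clock 6.25 sg -1 rotvec(tool,deg) [0.16 0.   0.02] | shift cm, in frame after turn [ 0.03  -0.009  0.012] now-frame [ 0.03  -0.009  0.012]
tcp [501.1  62.9 -21.7] q [0.12 0.49 2.04 0.   0.62 1.78] F [-0.3  0.4 -0.1] open 0.749
```

View pics/w5.png

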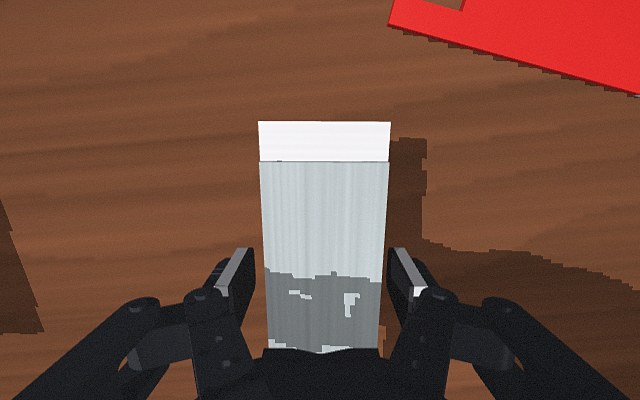

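View pics/side5c.png

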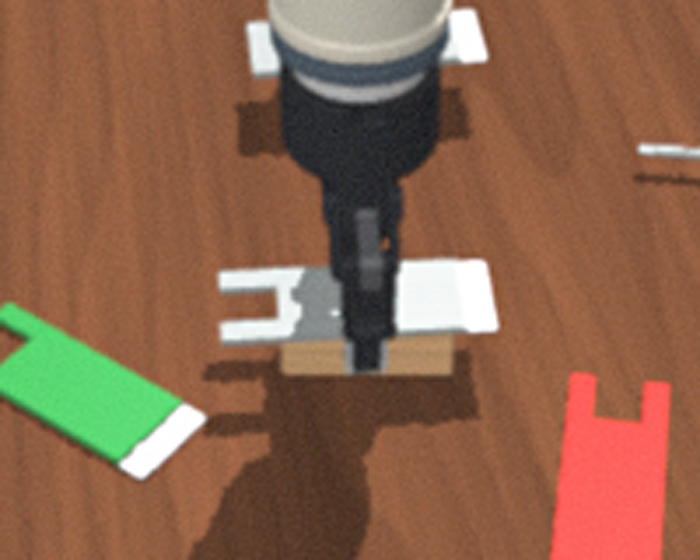

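The side view now shows the near finger passing below the blade's edge, with its tip at crop (365,370). The wrist view shows the blade between the pads. Closing.

Request:
jog_arm:
  series:
    - [0,0,0,0,0,0,0.5]
    - [0,0,0,0,0,0,0.3]
    - [0,0,0,0,0,0,0]
    - [0,0,0,0,0,0,0]
    - [0,0,0,0,0,0,0]
    - [0,0,0,0,0,0,0]
  force: 60

```text
clock: 6.95
eef_pos: [501.5, 62.9, -20.9]
tcp_rot: [1.747, 1.57, 0.091]
contact_force: [-1.9, -0.2, 4.7]
opening: 0.567
```

The fingers stopped at 0.567, about 48 mm, so the blade is gripped. Lifting.

Request:
jog_arm:
  series:
    - [0,0,0,-0.5,0,0,0]
    - [0,0,0,-1,0,0,0]
    - [0,0,0,-1.5,0,0,0]
    - [0,0,0,-2,0,0,0]
    - [0,0,0,-2,0,0,0]
    - [0,0,0,-1,0,0,0]
    - [0,0,0,0,0,0,0]
    - [0,0,0,0,0,0,0]

```text
clock: 7.75
eef_pos: [501.0, 62.9, 58.3]
tcp_rot: [2.769, 1.571, 1.113]
contact_force: [-0.5, -0.2, -1.9]
opening: 0.571
```

Run:
```python
from h import *
from rig import r
goal(r,[501,62.8,-22],-0.088)
s=r.sense();T=np.eye(4);T[:3,:3]=rot(s["tcp_rot"]);T[:3,3]=s["eef_pos"]
p,d=r.grab_frame("wrist"); cv2.imwrite("pics/w6.png",p[:,:,::-1]); c=r.get_calibration("wrist"); np.savez("pics/w6.npz",d=d,T=T@c["mount"])
p,d=r.grab_frame("side"); cv2.imwrite("pics/side6.png",p[:,:,::-1])
```

```text
clock 7.75 sg 1 rotvec(tool,deg) [-179.84    0.     -0.  ] | shift cm, in frame after turn [ 8.033e+00  3.000e-03 -1.100e-02] now-frame [ 8.033e+00 -3.000e-03  1.100e-02]
clock 7.75 sg -1 rotvec(tool,deg) [ 0.16 -0.   -0.  ] | shift cm, in frame after turn [ 8.033e+00 -3.000e-03  1.100e-02] now-frame [ 8.033e+00 -3.000e-03  1.100e-02]
tcp [501.   62.9  58.3] q [0.12 0.35 2.   0.   0.79 1.78] F [-0.5 -0.2 -1.9] open 0.571
```

View pics/w6.png

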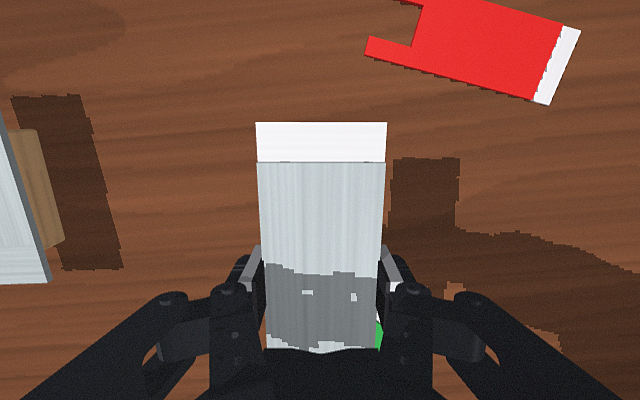

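View pics/side6.png

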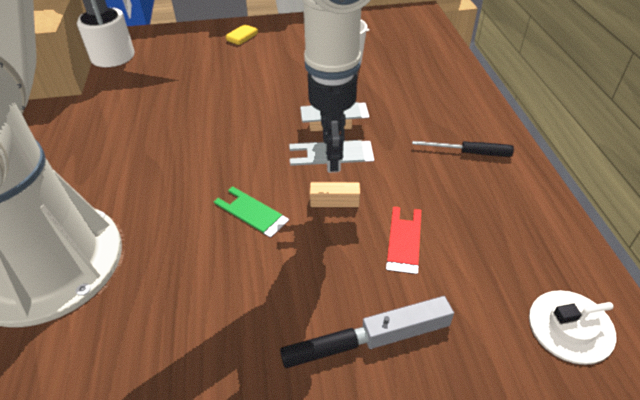

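The blade is lifted and looks level in the side view. I'll measure its pose in the tool frame, then plan the carry.

Run:
```python
from h import *
from rig import r
c=r.get_calibration("wrist"); f=np.load("pics/w6.npz"); d=f["d"];M=c["mount"]
vv,uu=np.mgrid[165:262:3,268:378:3]; pts=np.array([deproj(c,(u,v),d[v,u],M) for u,v in zip(uu.ravel(),vv.ravel())])
A=np.c_[pts[:,1:],np.ones(len(pts))]; k=np.linalg.lstsq(A,pts[:,0],rcond=None)[0]; print("x=a*y+b*z+c",k, "tilt deg",np.degrees(k[:2]))
# front corners in plane
for uv in [(256,122),(387,122),(258,162),(386,162)]:
    ray=M[:3,:3]@np.linalg.solve(c["mtx"],[*uv,1]);o=M[:3,3]
    t=(k[2]+k[0]*o[1]+k[1]*o[2]-o[0])/(ray[0]-k[0]*ray[1]-k[1]*ray[2]); print((o+t*ray).round(1))
goal(r,[528.6+55*np.cos(.131)+3*np.cos(.131),-222+58*np.sin(.131),58.3],.131)
```

```text
x=a*y+b*z+c [-2.23034375e-01  4.18365551e-03 -5.54525607e+01] tilt deg [-12.77892836   0.2397058 ]
[-70.6  67.6 -23.7]
[-70.4  67.6  21.4]
[-67.4  53.3 -24.5]
[-67.2  53.2  22.5]
clock 7.85 sg 1 rotvec(tool,deg) [ 1.6761e+02  1.2000e-01 -1.0000e-02] | shift cm, in frame after turn [ -0.06   -4.86  -28.604] now-frame [-0.067 10.885 26.895]
clock 7.85 sg -1 rotvec(tool,deg) [-1.239e+01  1.000e-02  8.000e-02] | shift cm, in frame after turn [-0.06   4.86  28.604] now-frame [-0.067 10.885 26.895]
tcp [500.6  62.8  57.7] q [ 0.12  0.35  2.   -0.    0.79  1.78] F [-0.3  1.2 -1.7] open 0.565
```

Run:
```python
from h import *
from rig import r
c=r.get_calibration("wrist"); f=np.load("pics/w6.npz"); d=f["d"];M=c["mount"]
for v in range(120,270,8): print(v,[deproj(c,(u,v),d[v,u],M).round(1).tolist()+[round(float(d[v,u]),1)] for u in (275,320,370)])
p=cv2.imread("pics/side6.png");cv2.imwrite("pics/side6c.png",cv2.resize(p[120:210,270:400],None,fx=6,fy=6,interpolation=cv2.INTER_CUBIC))
```

```text
120 [[58.8, 64.4, -35.5, 232.2], [59.4, 64.4, -1.9, 232.9], [59.3, 64.4, 35.4, 232.8]]
128 [[-59.5, 65.0, -18.8, 118.6], [-60.3, 65.0, -1.7, 117.8], [-60.7, 65.0, 17.1, 117.5]]
136 [[-58.6, 61.9, -19.1, 120.3], [-59.3, 62.0, -1.7, 119.6], [-58.2, 61.9, 17.6, 120.7]]
144 [[-57.9, 58.8, -19.3, 121.9], [-59.8, 59.0, -1.7, 120.0], [-59.8, 59.0, 17.5, 120.0]]
152 [[-59.5, 55.9, -19.2, 121.2], [-59.0, 55.8, -1.7, 121.6], [-58.9, 55.8, 17.8, 121.7]]
160 [[-58.9, 52.7, -19.4, 122.7], [-59.5, 52.8, -1.7, 122.0], [-58.8, 52.6, 18.0, 122.8]]
168 [[-62.3, 50.1, -19.1, 120.2], [-62.0, 50.0, -1.7, 120.4], [-62.2, 50.1, 17.6, 120.2]]
176 [[-61.8, 46.9, -19.3, 121.6], [-62.4, 47.0, -1.7, 120.9], [-61.3, 46.7, 17.9, 122.1]]
184 [[-60.9, 43.5, -19.5, 123.4], [-61.7, 43.6, -1.7, 122.6], [-62.0, 43.7, 17.9, 122.2]]
192 [[-62.0, 40.5, -19.5, 123.2], [-61.4, 40.3, -1.7, 123.7], [-61.8, 40.4, 18.1, 123.4]]
200 [[-61.7, 37.1, -19.7, 124.4], [-62.1, 37.2, -1.7, 124.0], [-60.6, 36.8, 18.4, 125.6]]
208 [[-61.2, 33.6, -19.9, 125.9], [-61.1, 33.6, -1.7, 125.9], [-61.1, 33.6, 18.5, 126.0]]
216 [[-62.2, 30.5, -19.9, 125.8], [-60.9, 30.1, -1.7, 127.2], [-61.0, 30.1, 18.6, 127.0]]
224 [[-60.9, 26.6, -20.2, 128.1], [-61.1, 26.7, -1.7, 127.9], [-61.9, 27.0, 18.6, 127.1]]
232 [[-62.0, 23.5, -20.2, 127.9], [-61.0, 23.1, -1.7, 129.0], [-61.7, 23.4, 18.8, 128.2]]
240 [[-62.7, 20.3, -20.2, 128.1], [-61.5, 19.7, -1.7, 129.5], [-61.3, 19.7, 19.1, 129.6]]
248 [[-61.0, 15.9, -20.7, 131.1], [-61.3, 16.0, -1.7, 130.7], [-60.2, 15.5, 19.4, 131.9]]
256 [[-61.5, 12.4, -20.7, 131.5], [-61.0, 12.2, -1.8, 132.1], [-61.4, 12.4, 19.4, 131.6]]
264 [[-61.6, 8.7, -20.9, 132.5], [-61.5, 8.7, -1.8, 132.6], [-61.7, 8.8, 19.5, 132.3]]
```

View pics/side6c.png

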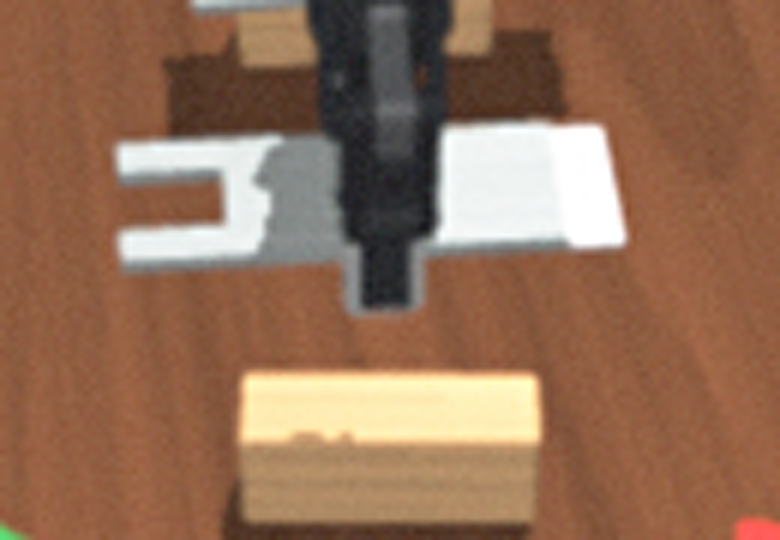

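The depth rows are level: blade top at tool x ≈ -61.6 ± 0.7 mm, and 2.5 mm lower at the thin edge, as specified. The 12.8° fit was wrong, thrown off by a few outlier points. The front edge at y = +67 puts the blade's origin 3 mm behind the TCP, as planned. Carrying it over now.

Request:
jog_arm:
  series:
    - [-4.2,0,0,0,0,0,0]
    - [-4.2,0,0,0,0,0,0]
    - [-4.0,0,0,0,0,0,0]
    - [0,0,0,0,0.2,1.2,0]
    - [0,0,0,0,0.4,2.4,0]
    - [0,0,0,0,0.4,2.4,0]
    - [0,0,0,0,0.4,2.4,0]
    - [0,0,0,0,0.4,2.4,0]
    - [0,0,0,0,0.4,2.4,0]
    - [0,0,0,0,0.4,2.4,0]
    - [0,0,0,0,0.4,2.4,0]
    - [0,0,0,0,0.4,2.4,0]
    - [0,0,0,0,0.4,2.4,0]
    - [0,0,0,0,0.4,2.4,0]
    - [0,0,0,0,0.4,2.2,0]
    - [0,0,0,0,0.26,1.2,0]
    - [0,0,0,0,0,0,0]
    - [0,0,0,0,0,0,0]
    - [0,0,0,0,0,0,0]

```text
clock: 9.75
eef_pos: [586.3, -213.3, 58.3]
tcp_rot: [-2.262, 1.57, 2.582]
contact_force: [-0.0, 0.9, -2.3]
opening: 0.565
```

Run:
```python
from h import *
from rig import r
goal(r,[586.1,-214.4,-21.3],.131)
p,d=r.grab_frame("wrist"); cv2.imwrite("pics/w7.png",p[:,:,::-1])
p,d=r.grab_frame("top"); cv2.imwrite("pics/top7.png",p[:,:,::-1])
p,d=r.grab_frame("side"); cv2.imwrite("pics/side7.png",cv2.resize(p[220:380,270:470,::-1],None,fx=3.5,fy=3.5,interpolation=cv2.INTER_CUBIC))
```

```text
clock 9.75 sg 1 rotvec(tool,deg) [-1.7997e+02 -7.0000e-02 -6.0000e-02] | shift cm, in frame after turn [ 7.958  0.037 -0.106] now-frame [ 7.958 -0.031  0.111]
clock 9.75 sg -1 rotvec(tool,deg) [ 0.03 -0.04  0.04] | shift cm, in frame after turn [ 7.958 -0.037  0.106] now-frame [ 7.958 -0.031  0.111]
tcp [ 586.3 -213.3   58.3] q [-0.35  0.5   1.74  0.    0.9   1.09] F [-0.   0.9 -2.3] open 0.565
```

View pics/side7.png

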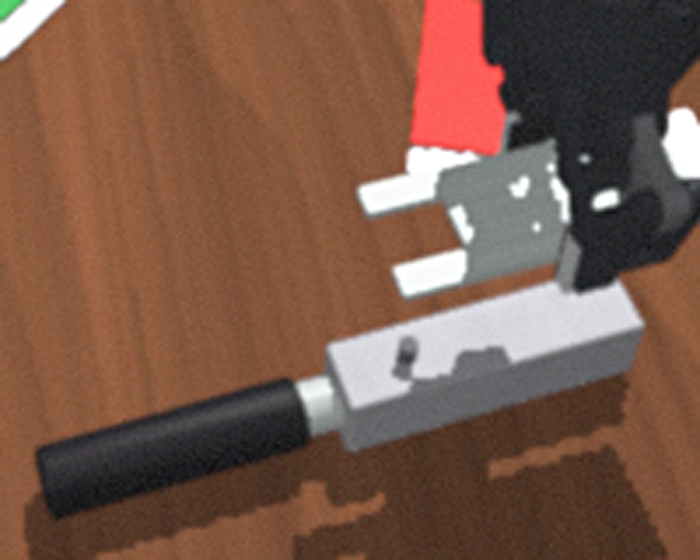

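View pics/top7.png

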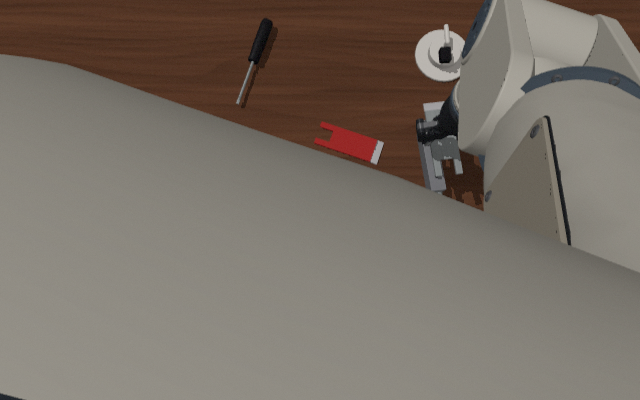

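The side view shows the blade above the bed with its notch on the handle side, and the pin top at crop (408,342). I'll cross-check the pin position from this camera.

Run:
```python
from h import *
from rig import r
c=r.get_calibration("side")
print("pin",planehit(c,px(408,342,270,220,3.5),46))
f=lambda q,z:planehit(c,px(*q,270,220,3.5),z)
V=[f((328,345),36),f((356,404),36),f((642,323),36),f((612,278),36)];print(np.round(V,1))
# inner notch corners & tine ends, top face z=58.3+61.7=120
print(np.round([f((360,191),120),f((437,196),120),f((393,270),120),f((466,250),120)],1))
goal(r,[586.1,-214.4,-21.3],.131)
```

```text
pin [ 531.17193347 -222.49773231   46.        ]
[[ 500.6 -212.7   36. ]
 [ 506.1 -240.9   36. ]
 [ 631.1 -223.4   36. ]
 [ 625.8 -200.3   36. ]]
[[ 512.5 -198.3  120. ]
 [ 541.1 -205.4  120. ]
 [ 516.7 -235.3  120. ]
 [ 545.6 -231.1  120. ]]
clock 9.90 sg 1 rotvec(tool,deg) [-1.7994e+02 -1.0000e-02 -2.0000e-02] | shift cm, in frame after turn [ 7.984  0.073 -0.088] now-frame [ 7.984 -0.072  0.089]
clock 9.90 sg -1 rotvec(tool,deg) [ 0.06 -0.01  0.01] | shift cm, in frame after turn [ 7.984 -0.073  0.088] now-frame [ 7.984 -0.072  0.089]
tcp [ 586.7 -213.4   58.5] q [-0.35  0.5   1.74  0.    0.9   1.09] F [-1.1 -0.  -1.9] open 0.57
```

The pin agrees with the top view within 2.5 mm, and the notch slack is ±9 mm. Descending to just above the bed.

Request:
jog_arm:
  series:
    - [0,0,0,0.8,0,0.15,0]
    - [0,0,0,1.5,0,0,0]
    - [0,0,0,1.5,0,0,0]
    - [0,0,0,1.2,0,0,0]
    - [0,0,0,0.8,0,0,0]
    - [0,0,0,0.5,0,0,0]
    - [0,0,0,0.5,0,0,0]
    - [0,0,0,0.3,0,0,0]
    - [0,0,0,0.3,0,0,0]
    - [0,0,0,0,0,0,0]
    - [0,0,0,0,0,0,0]

```text
clock: 11.0
eef_pos: [587.2, -215.8, -15.3]
tcp_rot: [1.148, 1.57, -0.292]
contact_force: [-0.3, -1.0, -1.5]
opening: 0.569
```

Run:
```python
from h import *
from rig import r
goal(r,[586.5,-214.8,-21.3],.131)
p,d=r.grab_frame("side"); cv2.imwrite("pics/side8.png",cv2.resize(p[220:380,270:470,::-1],None,fx=3.5,fy=3.5,interpolation=cv2.INTER_CUBIC))
```

```text
clock 11.00 sg 1 rotvec(tool,deg) [-1.7999e+02  3.0000e-02  2.0000e-02] | shift cm, in frame after turn [0.604 0.059 0.111] now-frame [ 0.604 -0.059 -0.111]
clock 11.00 sg -1 rotvec(tool,deg) [ 0.01  0.01 -0.02] | shift cm, in frame after turn [ 0.604 -0.059 -0.111] now-frame [ 0.604 -0.059 -0.111]
tcp [ 587.2 -215.8  -15.3] q [-0.35  0.6   1.77  0.    0.77  1.09] F [-0.3 -1.  -1.5] open 0.569
```

View pics/side8.png

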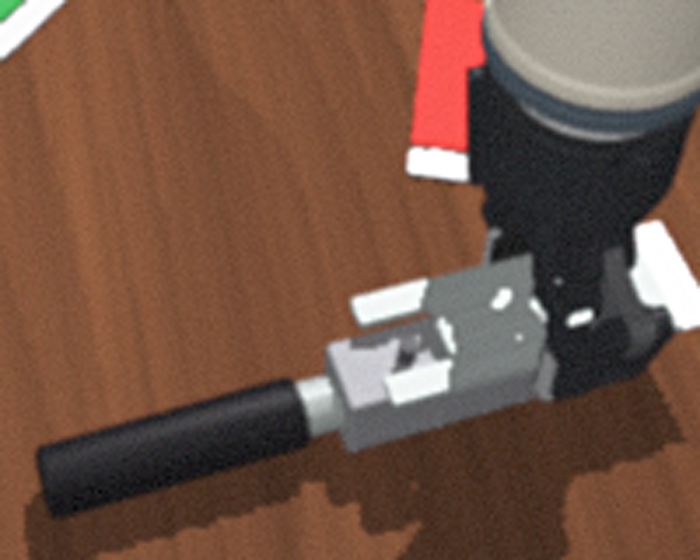

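The pin shows inside the notch at crop (408,350), and the blade is a few mm above the bed. Lowering slowly to contact.

Request:
jog_arm:
  series:
    - [0,0,0,0.2,0,-0.05,0]
    - [0,0,0,0.15,0,0,0]
    - [0,0,0,0.1,0,0,0]
    - [0,0,0,0,0,0,0]
    - [0,0,0,0,0,0,0]

```text
clock: 11.55
eef_pos: [586.9, -215.3, -20.1]
tcp_rot: [-2.156, 1.571, 2.687]
contact_force: [-0.1, -0.7, -1.5]
opening: 0.568
```

Request:
jog_arm:
  series:
    - [0,0,0,0.1,0,0,0]
    - [0,0,0,0,0,0,0]
    - [0,0,0,0,0,0,0]

```text
clock: 11.85
eef_pos: [587.1, -215.3, -20.8]
tcp_rot: [1.086, 1.57, -0.353]
contact_force: [-0.6, -0.5, 1.8]
opening: 0.567
```

Request:
jog_arm:
  series:
    - [0,0,0,0.05,0,0,0]
    - [0,0,0,0,0,0,0]
    - [0,0,0,0,0,0,0]

```text
clock: 12.15
eef_pos: [587.1, -215.3, -20.9]
tcp_rot: [1.128, 1.571, -0.312]
contact_force: [-1.8, 0.2, 6.0]
opening: 0.567
```

Run:
```python
from h import *
from rig import r
goal(r,[586.5,-214.8,-21.3],.131)
p,d=r.grab_frame("side"); cv2.imwrite("pics/side9.png",cv2.resize(p[220:380,270:470,::-1],None,fx=3.5,fy=3.5,interpolation=cv2.INTER_CUBIC))
```

```text
clock 12.15 sg 1 rotvec(tool,deg) [-1.7999e+02  2.0000e-02  1.0000e-02] | shift cm, in frame after turn [0.039 0.053 0.058] now-frame [ 0.039 -0.053 -0.058]
clock 12.15 sg -1 rotvec(tool,deg) [ 0.01  0.01 -0.02] | shift cm, in frame after turn [ 0.039 -0.053 -0.058] now-frame [ 0.039 -0.053 -0.058]
tcp [ 587.1 -215.3  -20.9] q [-0.35  0.61  1.77  0.    0.76  1.09] F [-1.8  0.2  6. ] open 0.567
```

View pics/side9.png

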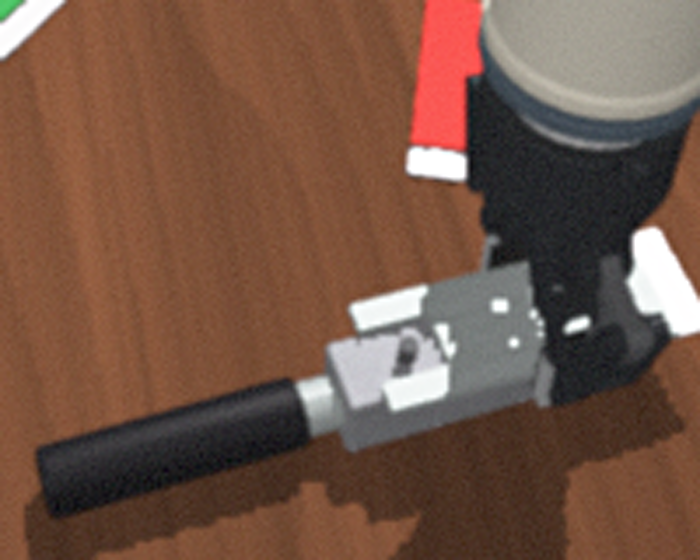

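Contact is at +6 N, and the pin sits in the notch at crop (407,350). Releasing, then retreating straight up.

Request:
jog_arm:
  series:
    - [0,0,0,0,0,0,0.65]
    - [0,0,0,0,0,0,0.75]
    - [0,0,0,0,0,0,0.75]
    - [0,0,0,0,0,0,0.75]
    - [0,0,0,0,0,0,0.75]
    - [0,0,0,-0.5,0,0,0.75]
    - [0,0,0,-1,0,0,0.75]
    - [0,0,0,-2,0,0,0.75]
    - [0,0,0,-3,0,0,0.75]
    - [0,0,0,-4,0,0,0.75]
    - [0,0,0,-4,0,0,0.75]
    - [0,0,0,-4,0,0,0.75]
    - [0,0,0,0,0,0,0.75]

```text
clock: 13.5
eef_pos: [590.6, -216.6, 170.7]
tcp_rot: [1.087, 1.56, -0.352]
contact_force: [0.5, -0.4, 0.4]
opening: 0.747
```

Run:
```python
from h import *
from rig import r
goal(r,[400,0,160],.131)
p,d=r.grab_frame("side"); cv2.imwrite("pics/side10.png",cv2.resize(p[220:380,270:470,::-1],None,fx=3.5,fy=3.5,interpolation=cv2.INTER_CUBIC))
s=r.sense();T=np.eye(4);T[:3,:3]=rot(s["tcp_rot"]);T[:3,3]=s["eef_pos"];c=r.get_calibration("wrist")
p,d=r.grab_frame("wrist"); cv2.imwrite("pics/w10.png",p[:,:,::-1]); np.savez("pics/w10.npz",d=d,T=T@c["mount"])
```

```text
clock 13.50 sg 1 rotvec(tool,deg) [-179.99    0.84    0.44] | shift cm, in frame after turn [ 1.069 16.063 23.96 ] now-frame [  0.802 -16.068 -23.967]
clock 13.50 sg -1 rotvec(tool,deg) [ 0.01  0.28 -0.53] | shift cm, in frame after turn [  1.069 -16.063 -23.96 ] now-frame [  0.802 -16.068 -23.967]
tcp [ 590.6 -216.6  170.7] q [-0.35  0.37  1.65  0.    1.1   1.09] F [ 0.5 -0.4  0.4] open 0.747
```

View pics/side10.png

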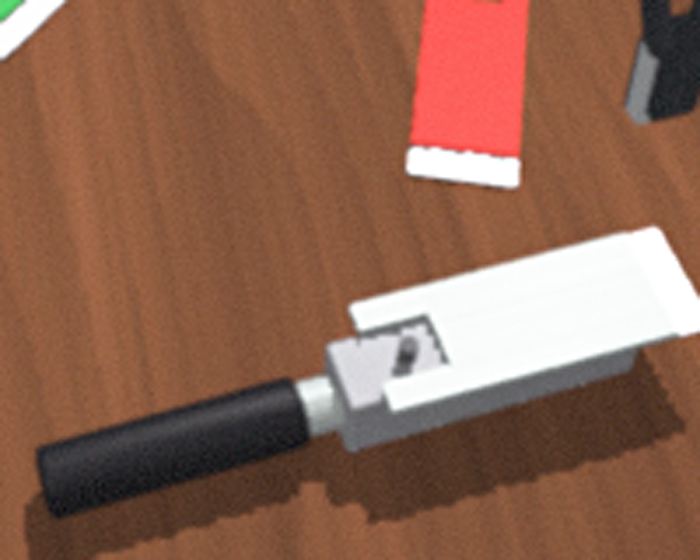

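View pics/w10.png

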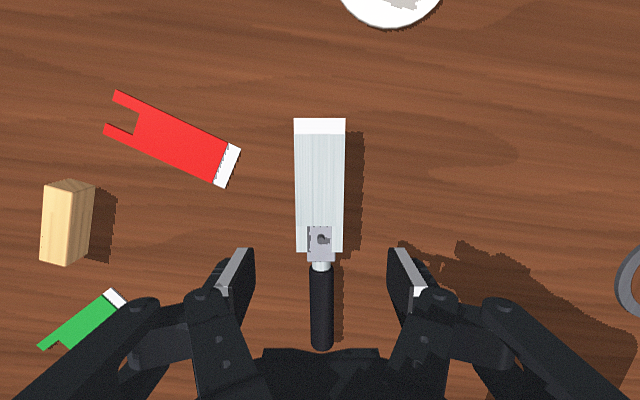

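The blade lies on the bed with the pin inside the notch: at (320,240) in the wrist view, and crop (406,350) in the side view. Before handing in I'll check numerically, and check the other blade too.

Run:
```python
from h import *
from rig import r
c=r.get_calibration("side")
f=lambda q,z:planehit(c,px(*q,270,220,3.5),z)
q=[(350,305),(388,405),(432,316),(452,364)]
W=np.array([f(a,41) for a in q]);print(W.round(1)); n=W.mean(0); pin=f((408,341),46); print("notch mid",n.round(1),"pin",pin.round(1),"dist",np.linalg.norm((n-pin)[:2]).round(1))
p,d=r.grab_frame("side"); cv2.imwrite("pics/side11.png",p[:,:,::-1])
P=np.array([deproj(c,(u,v),d[v,u]) for u,v in [(400,310),(430,305),(450,300),(420,315),(440,310),(410,318)] if d[v,u]>0]);print("blade top z",P[:,2].round(1))
cw=r.get_calibration("wrist");g=np.load("pics/w10.npz")
W=np.array([planehit(cw,a,41,g["T"]) for a in [(294,118),(346,118),(343,252),(297,252)]]);e=W[0]+W[1]-W[2]-W[3];print("yaw",np.arctan2(e[1],e[0]),W.mean(0))
uv=np.mgrid[305:336:5,140:215:5].reshape(2,-1).T
Z=np.array([deproj(cw,a,g["d"][a[1],a[0]],g["T"]) for a in uv]);k=np.linalg.lstsq(np.c_[Z[:,:2]-Z[:,:2].mean(0),np.ones(len(Z))],Z[:,2],rcond=None)[0];print("tilt,z",k)
a=cv2.imread("pics/side0.png")[95:135,290:380].astype(int);b=cv2.imread("pics/side11.png")[95:135,290:380].astype(int);print("plain diff",np.abs(a-b).mean())
s=r.sense();print(s["clock"],s["eef_pos"],s["qvel"].round(3),s["contact_force"])
```

```text
[[ 512.7 -198.6   41. ]
 [ 517.6 -246.1   41. ]
 [ 545.  -209.2   41. ]
 [ 547.4 -232.3   41. ]]
notch mid [ 530.7 -221.6   41. ] pin [ 531.3 -222.    46. ] dist 0.8
blade top z [42.1 41.  41.3 40.9 39.9 42.6]
yaw 0.13051636171598022 [ 584.34489405 -214.93492907   41.        ]
tilt,z [ 0.34179907  0.06455636 43.82228625]
plain diff 2.8169444444444443
13.65 [ 586.72571011 -215.15119268  163.81514662] [-0.002  0.028  0.02   0.001 -0.003  0.001] [ 0.36379073 -0.22042772  0.00178879]
```

View pics/side11.png

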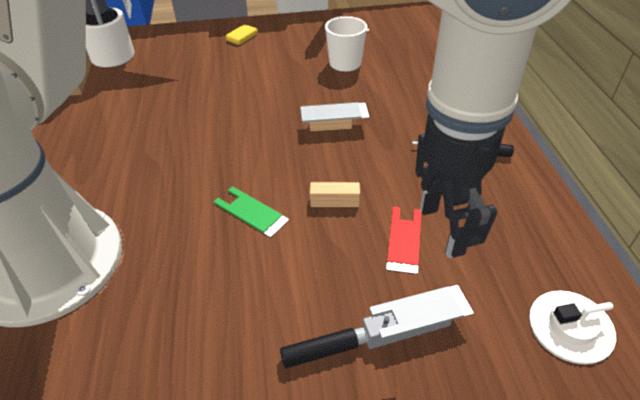

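The wrist plane fit (0.34) disagrees with the side heights (41 ± 1.4 mm). I'll check the saved depth for dropouts.

Run:
```python
from h import *
from rig import r
cw=r.get_calibration("wrist");g=np.load("pics/w10.npz")
uv=np.mgrid[305:336:3,138:215:3].reshape(2,-1).T
dd=np.array([g["d"][a[1],a[0]] for a in uv]);print("zeros",(dd==0).sum(),len(dd))
Z=np.array([deproj(cw,a,g["d"][a[1],a[0]],g["T"]) for a in uv[dd>0]])
k=np.linalg.lstsq(np.c_[Z[:,:2]-Z[:,:2].mean(0),np.ones(len(Z))],Z[:,2],rcond=None)[0];print("tilt,z",k.round(3))
```

```text
zeros 1 286
tilt,z [-2.0000e-03  3.0000e-03  4.0778e+01]
```

Zero-depth dropouts explain it. Without them the tilt is under 0.004 rad, with the blade top at z = 40.8 mm (expected 41). Handing in.

```bash
python3 -c "
from rig import r
print(r.sign_off())"
```

```text
the job is handed in; nothing more can be done
None
```

The notched blade is on the scraper's bed with its notch over the pin and its cutting edge away from the handle. I pressed it down lightly (about 6 N), let go, and pulled the arm clear. I handed in at about 13.7 s of the 35 s allowed, and no verdict was reported.

**Last checks, all from the cameras:**

| Check | Measured | Limit or expected |
|---|---|---|
| Notch middle to pin | about 1 mm | 15 mm |
| Blade heading | 0.1305 rad | 0.131 rad for the scraper |
| Tilt | under 0.004 rad | 0.06 rad |
| Blade top height | 40.8 mm | 41 mm |

The other blade looks unmoved in the side view, and the gripper is well clear of everything.

**What failed or disagreed:**
- **First grasp:** the fingers closed on nothing, above the blade. Both cameras put the fingertips about 43 mm behind the reported TCP, which contradicts the stated definition. I went down 42 mm further and the second grasp held.
- **Tilt fits:** two depth fits gave false tilts. On the final one the cause was a zero-depth pixel; without it the blade is flat. For the one in the grip I checked the depth rows directly, and they were level.
- **Pin reading:** I discarded one pin position that I misread in a wrist picture. The top and side cameras agree on the pin within 2.5 mm.

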